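# Dispense one culture dish and push it onto the green disc

### The arm

A 6-joint arm with a two-finger parallel gripper is mounted at the origin on a cart in front of the work surface, level with it; the furniture and walls round the work are solid. World frame = base frame: x ahead of the robot, y to its left, z up, the work surface at z = 0. Lengths are in m, angles in rad, forces in N, time in s.
With the tool pointing down it reaches from about 0.225 to 0.725 m from the base axis. Payload 3.1 kg.
Tool frame: the origin (TCP) lies midway between the tips of the shut fingers; the grasp point (between the pads) lies 19 mm behind it; z points along the fingers, x is the direction in which the jaws open and shut, and the axes are right-handed (so a half turn about z gives the same grasp; the last joint's range is limited). The gripper opens to 85 mm and grips with 20 to 120 N. Pads are 22 mm wide; open, the fingers measure 114 mm over their backs; the gripper's body (76 mm by 85 mm) begins 54 mm behind the grasp point. The pads swing forward as they close: fully open they stand 13 mm farther back than shut.
Start: joints at [1.013, 0.048, 0.099, 1.622, 0, 1.443], TCP at [0.219, 0.477, 0.21] pointing down, gripper open.
Joint ranges: [-2.91, 2.91], [-0.99, 1.94], [-1.21, 1.42], [-2.12, 2.29], [-1.49, 1.47], [-3.14, 3.14]. Speed limits (rad/s): [2.79, 2.79, 3.14, 3.14, 3.14, 3.14].

### API

Orientations are given as a unit quaternion [w, x, y, z].
In Python, from plant import observe, capture, camera_params, job_done gives the robot as it stands.
- The arm moves only by the tool drive_tool, never from a script. Its argument "steps" is a list of rows, each an object with "linear": the shift along the tool's x, y, z in cm, a list of three; "angular": the turn, a rotation vector about the tool's x, y, z in degrees, a list of three; "hand": the opening, from 0 (shut) to 1 (fully open). In form: [{"linear": [tx, ty, tz], "angular": [wx, wy, wz], "hand": hand}, ...]. A call has 1 to 20 rows; each row is the pose to reach, as a shift and turn from the pose measured when the call began, along the tool's axes at that moment; what a row does not reach only later rows make up. A row lasts 1/10 s, in which the tool goes at most 50 mm and 8.59 degrees, less where a joint would pass 70% of its speed; a pose out of reach is approached as far as the arm can. A call with a gripper value outside its range is refused whole. The fingers move at their own pace and stop on an object; "squeeze" is the grip in N (left out, the last holds). Time passes only in rows, so rows that repeat a pose let the fingers close. It gives the time, the measured TCP pose, the force and the opening at its end, in the units of the state.
- observe(): the state, without advancing time (a new reading comes with each control period).
- capture(name): name is "scene" or "side" or "wrist"; returns the picture (480x640x3 uint8, red, green, blue); there is no depth.
- camera_params(name): a dict with "fx", "fy", "cx", "cy" (pixels), "rvec" (rotation vector, rad) and "tvec" (3), from world to camera coordinates, as OpenCV has them. Camera axes: x right, y down, z forward; pixel columns grow to the right and rows downward; lengths in m; the calibration is good to about 2 mm. A picture is of the moment at which its call begins: read the wrist's pose just before it. camera_params takes no time and is no camera call; for the wrist camera it gives the pose at the moment of the call.
- job_done(): hands the job in, once; it reports no verdict.
The state is a dict: "t": time; "qpos": joint angles; "qd": joint speeds; "tau": joint torques, N m; "position": TCP position; "orientation": TCP orientation; "wrist_force": force on the tool from outside, world axes, zero at the start; "moment": the same for the moment, N m; "grip_width": finger opening in m.
Only numpy, scipy, OpenCV 4.12 (cv2) and the standard library are available. Lean on these libraries where they do the work, as an engineer would, in place of code of your own. Each camera call takes 0.05 s, during which the arm holds its last target. There are 200 camera calls.

### The job

Press the red plunger of the dish dispenser all the way down once, so that a single culture dish slides out of its front, and let the plunger come back up. Then gently push that dish along the worktop with the fingertips until it lies wholly on the green disc; do not pinch it or pick it up. Leave the other dishes in the dispenser and do not disturb the small bottles standing about.

Things in the scene. Friction and masses are not known exactly. Their poses are not given: they have to be found in the camera images.
- dispenser: Fixed dish dispenser: clear magazine (76 mm square, 43 high) with three stacked dishes; behind it a white housing (86x87x60 mm, centre at x = +77 mm) with the plunger. Origin: on the worktop under the stack's centre. x level, from magazine to housing; y left, z up. The bottom dish slides out under the gate at x = -40 mm onto the worktop, to about x = -75 mm. Low foot flanges (5 mm) reach y = +-60 mm.
- plunger_top (a point): Centre of the top face of the round red plunger cap (36 mm across, 12 mm thick); about 117 mm above the worktop when it is up. It is pressed straight down.
- plunger (a joint): Travel of the plunger, m: 0 = up, 0.038 = all the way down (rigid stop; cap top then 79 mm above the worktop). A spring returns it: 2.5 N to start, 5.5 N at the bottom, more if pressed fast. The ejector moves 2.1 mm per mm pressed; full travel puts the bottom dish just clear of the magazine. When the plunger comes up the next dish drops into place.
- dish_1: The lowest culture dish of the stack, the one that will come out: round, lidded, transparent with beige filling, 62 mm across, 13 mm high, about 20 g, loose. Origin: centre of its underside.
- dish_2: Second dish of the stack, same kind, lying on dish_1; must stay in the magazine.
- dish_3: Top dish of the stack, same kind; must stay in the magazine.
- green_disc: Flat green round marking on the worktop, 100 mm across, no thickness to speak of. It lies to one side of the outlet, about 125 mm from where the dish comes out; which side varies. Origin: its centre.
- orange_disc: The same marking in orange, on the other side of the outlet. Not the place for this dish.
- teal_dropper: Small white dropper bottle with a teal cap, 24 mm across, 62 mm high, standing loose. Origin: centre of its underside. Leave it alone.
- green_dropper: Small amber dropper bottle with a green cap, 25 mm across, 65 mm high, standing loose. Origin: centre of its underside. Leave it alone.
- white_bottle: Small plain white bottle, 21 mm across, 54 mm high, standing loose in front of the outlet. Origin: centre of its underside. Leave it alone.
There are look-alikes about, which are no part of the job. What is shaped like the dispenser but pink is not meant.

How it is judged:
On the way, in this order (a step that is already met when the one before it is completed fails the run):
1. the plunger is pressed fully down and the lowest dish has come out of the front (value of joint plunger above 0.034 m and x of dish_1 in the frame of dispenser below -0.064 m), for 0.05 s.
2. the plunger is back up (value of joint plunger below 0.004 m and x of dish_1 in the frame of dispenser below -0.064 m), for 0.2 s.
3. a fingertip pushes the dish (contact force between the fingers and dish_1 above 0.02 N).
At the end, for the whole second after the job is handed in: The ejected dish rests flat on the worktop, its centre within 21 mm of the green disc's centre; the plunger is up (within 4 mm); the other two dishes have dropped one place in the magazine, within 10 mm of its centre; the small bottles stand within 15 mm of where they stood (horizontal distance between dish_1 and green_disc below 0.021 m and height (world z) of each of dish_1, dish_2 below 0.005 m and angle between dish_1's own z axis and vertical below 0.08 rad and linear speed of dish_1 below 0.01 m/s and value of joint plunger below 0.004 m and horizontal distance between each of dish_2, dish_3 and dispenser below 0.01 m and height (world z) of dish_3 below 0.018 m and distance of each of teal_dropper, green_dropper, white_bottle from where it was at the start of the episode below 0.015 m and angle between each of teal_dropper, green_dropper, white_bottle's own z axis and vertical below 0.15 rad); the robot touches nothing.
It fails at once if the dish is lifted or tipped (height (world z) of dish_1 above 0.012 m or angle between dish_1's own z axis and vertical above 0.3 rad).
It fails at once if the dish is pinched or pressed hard (over 15 N) (contact force between the fingers and dish_1 above 15 N).
It fails at once if a second dish leaves the magazine (horizontal distance between any of dish_2, dish_3 and dispenser above 0.02 m or height (world z) of dish_3 above 0.04 m).
It fails at once if a bystanding bottle is knocked over or pushed away (distance of any of teal_dropper, green_dropper, white_bottle from where it was at the start of the episode above 0.02 m or angle between any of teal_dropper, green_dropper, white_bottle's own z axis and vertical above 0.3 rad).
It also fails if it takes over 51 s, if anything falls off the work surface, if the arm or the gripper's body presses on something with over 40 N, if the wrist force passes 120 N, or if a joint passes its speed limit or range.

## Working session

There is one attempt and no reset: what is moved stays moved. The work goes in short steps, Python scripts to look and compute and a tool call to move; the robot and the scene stay as the last step left them, time stands still between calls to the robot, and variables do not carry over. Pictures are saved under pics/ and viewed, about 8 in all and at most 12, crops included, and the job is handed in when it is done.

Besides the shell and the picture viewer there is one more tool, called after ">>>" as name([rows], argument=value, ...), one row to a line, values as JSON. drive_tool: Moves the arm, as the interface text tells. Its arguments: {"type":"object","properties":{"steps":{"type":"array","items":{"type":"object","properties":{"linear":{"type":"array","items":{"type":"number"}},"angular":{"type":"array","items":{"type":"number"}},"hand":{"type":"number"}}}},"squeeze":{"type":"number"}},"required":["steps"]}

```bash
mkdir -p pics
cat > h.py <<'E'
import numpy as np, cv2
from plant import observe, capture, camera_params, job_done
def P(c):
    p=camera_params(c); K=np.array([[p['fx'],0,p['cx']],[0,p['fy'],p['cy']],[0,0,1]]); return K,np.array(p['rvec'],float),np.array(p['tvec'],float)
def ray(c,uv,z):
    K,r,t=P(c); R=cv2.Rodrigues(r)[0]; o=-R.T@t
    d=R.T@np.linalg.inv(K)@np.array([uv[0],uv[1],1.]); return o+d*(z-o[2])/d[2]
def proj(c,X):
    K,r,t=P(c); return cv2.projectPoints(np.array(X,float).reshape(-1,3),r,t,K,None)[0].reshape(-1,2)
def save(c,n):
    im=capture(c); cv2.imwrite('pics/'+n,im[:,:,::-1]); return im
E
python3 - <<'E'
from h import *
save('scene','s1.png'); save('side','d1.png'); print(observe())
E
```

```text
{'t': 0.1, 'qpos': array([ 1.01321735e+00,  4.86596824e-02,  9.77467182e-02,  1.62200368e+00,
       -2.43806400e-05,  1.44301113e+00]), 'qd': array([ 2.03831262e-05, -2.76976288e-03,  4.30259962e-03,  7.70464038e-04,
        2.90462828e-04,  6.96877536e-04]), 'tau': array([ 2.35082000e-03, -3.39850438e+01,  3.20936251e+01,  1.58636109e-02,
       -1.89458842e-04,  1.92713071e-05]), 'position': array([0.21845016, 0.47673268, 0.20903921]), 'orientation': array([ 4.65182081e-04,  8.41629888e-01,  5.40053708e-01, -9.52728165e-04]), 'wrist_force': array([1.11851868, 0.5628843 , 0.91769632]), 'moment': array([-0.02912255, -0.03940419,  0.04178402]), 'grip_width': 0.0850841135282727}
```

View pics/s1.png

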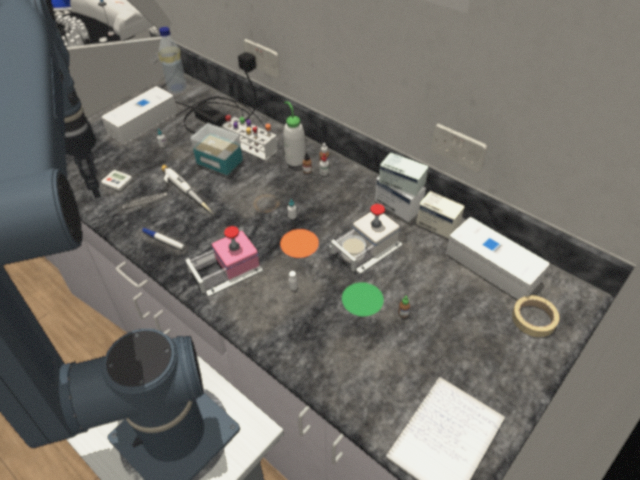

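View pics/d1.png

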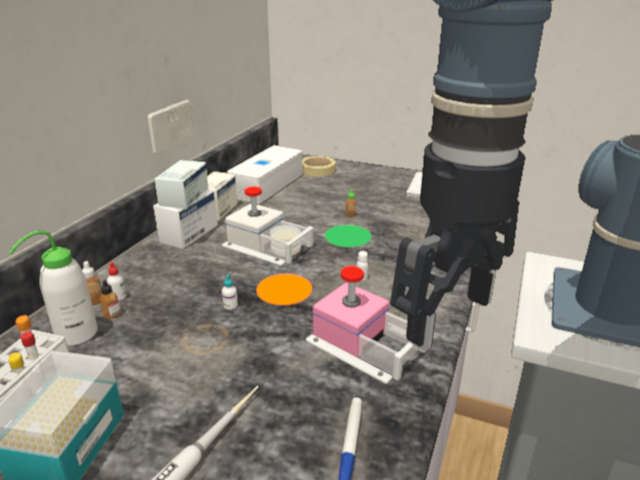

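The scene image shows the white dispenser at about (370,240) with its cap at (378,209). The green disc is at (363,299), the orange disc at (300,243), the white bottle at (292,281), the teal dropper at (292,210) and the green dropper at (404,307). The side view shows the cap at (253,191), the green disc at (348,236) and the white bottle at (362,265).

Run:
```python
from h import *
s=cv2.imread('pics/s1.png');d=cv2.imread('pics/d1.png')
def cen(im,c,lo,hi,box):
    x0,y0,x1,y1=box; m=np.zeros(im.shape[:2],np.uint8)
    m[y0:y1,x0:x1]=cv2.inRange(cv2.cvtColor(im,cv2.COLOR_BGR2HSV),lo,hi)[y0:y1,x0:x1]
    n=cv2.connectedComponentsWithStats(m); i=1+np.argmax(n[2][1:,4]); cnt=cv2.findContours((n[1]==i).astype(np.uint8),0,1)[0][0]
    return n[3][i],n[2][i], cv2.fitEllipse(cnt)[0]
G=((50,120,60),(75,255,255)); O=((8,150,120),(22,255,255)); R=((0,170,80),(6,255,255))
for n,c,box in (('green',G,[(335,275,390,320),(320,220,378,250)]),('orange',O,[(275,225,322,262),(250,270,320,310)])):
    for im,cam,b in ((s,'scene',box[0]),(d,'side',box[1])):
        e=cen(im,cam,*c,b); print(n,cam,e[1],e[2],ray(cam,e[2],0).round(4))
u=cen(s,'scene',*R,(365,200,392,216)); v=cen(d,'side',*R,(240,182,266,198)); print(u,v)
for z in (.105,.111,.117): print(z,ray('scene',u[2],z),ray('side',v[2],z))
for n,a,b,z in (('wb',(292,290),(362,279),0),('teal',(292,218),(230,307),0),('gd',(404,317),(351,215),0)):
    print(n,ray('scene',a,z).round(3),ray('side',b,z).round(3))
def crop(im,x0,y0,x1,y1,k): return cv2.resize(im[y0:y1,x0:x1],None,fx=k,fy=k,interpolation=cv2.INTER_CUBIC)
a=crop(s,320,195,430,325,4.5);b=crop(d,215,180,325,280,5)[:585]
h=max(a.shape[0],b.shape[0]); 
a=cv2.resize(a,(400,int(a.shape[0]*400/a.shape[1])));b=cv2.resize(b,(400,int(b.shape[0]*400/b.shape[1])))
o=np.zeros((600,800,3),np.uint8);o[:a.shape[0],:400]=a;o[:b.shape[0],400:]=b;cv2.imwrite('pics/c1.png',o)
```

```text
green scene [343 283  39  33 977] (361.97955322265625, 298.88702392578125) [ 0.5096 -0.0814  0.    ]
green side [325 226  46  21 761] (347.42889404296875, 235.70211791992188) [ 0.5106 -0.0777  0.    ]
orange scene [280 229  38  29 829] (298.7126770019531, 242.7216033935547) [0.5474 0.1581 0.    ]
orange side [ 256  274   57   32 1387] (283.6215515136719, 289.266357421875) [0.5475 0.1607 0.    ]
(array([377.25287356, 208.98850575]), array([371, 205,  13,   9,  87], dtype=int32), (377.2466735839844, 208.9940185546875)) (array([252.61864407, 190.95762712]), array([245, 187,  16,   9, 118], dtype=int32), (252.60401916503906, 190.9742889404297))
0.105 [0.69156394 0.01654003 0.105     ] [ 0.69247041 -0.00100467  0.105     ]
0.111 [0.68633223 0.01314944 0.111     ] [0.68534482 0.01127221 0.111     ]
0.117 [0.68110052 0.00975885 0.117     ] [0.67821924 0.02354909 0.117     ]
wb [0.42  0.066 0.   ] [0.427 0.075 0.   ]
teal [0.604 0.234 0.   ] [0.609 0.245 0.   ]
gd [ 0.531 -0.188  0.   ] [ 0.538 -0.178  0.   ]
```

View pics/c1.png

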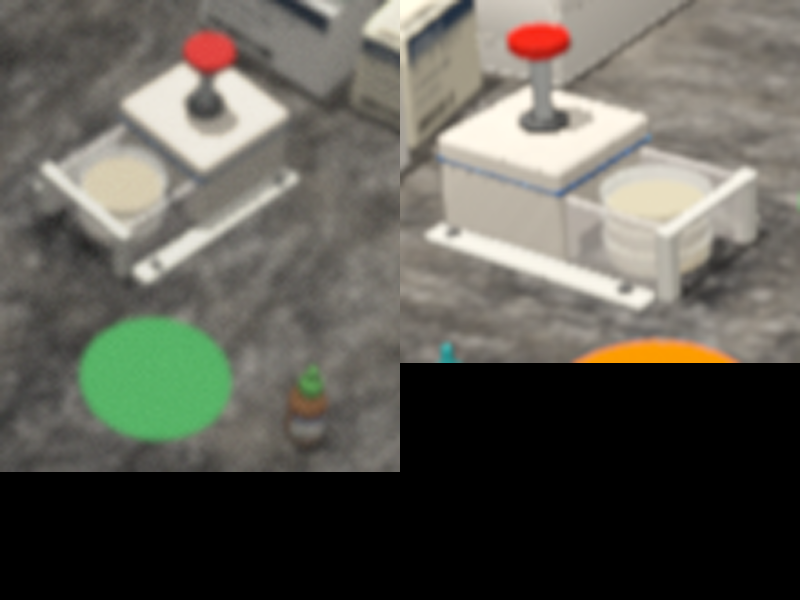

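The crops show the magazine with its dishes at the front (left crop (123,190)), the gate facing the robot, and the flange edges, which are clear enough to give the yaw.

Run:
```python
from h import *
k=400/110
S=lambda x,y:(320+x/k,195+y/k); D=lambda x,y:(215+(x-400)/k,180+y/k)
print('dish',ray('scene',S(123,186),.036),ray('side',D(656,198),.036))
a,b=ray('scene',S(140,275),.005),ray('scene',S(293,177),.005); print('flR',a,b,np.degrees(np.arctan2(*(b-a)[1::-1])))
a,b=ray('side',D(645,302),.005),ray('side',D(432,235),.005); print('flL',a,b,np.degrees(np.arctan2(*(b-a)[1::-1])))
for n,p in(('housL',(122,103)),('housR',(285,113)),('housF',(205,170)),('housB',(203,58))): print(n,ray('scene',S(*p),.06))
for n,p in(('gate top L',(45,167)),('R',(128,235))): print(n,ray('scene',S(*p),.043))
```

```text
dish [0.60510053 0.02028728 0.036     ] [0.60590521 0.02896586 0.036     ]
flR [ 0.57041916 -0.02326407  0.005     ] [ 0.71323022 -0.05108828  0.005     ] -11.024953931912302
flL [0.58611773 0.08593411 0.005     ] [0.73018528 0.06491186 0.005     ] -8.301969335219619
housL [0.64920784 0.05697042 0.06      ]
housR [ 0.7150297  -0.03661065  0.06      ]
housF [ 0.63525962 -0.02620222  0.06      ]
housB [0.72248413 0.04042484 0.06      ]
gate top L [0.57897104 0.06920745 0.043     ]
R [ 0.56705692 -0.01363725  0.043     ]
```

>>> drive_tool([
  {"linear":[-22.7,61.8,3],"angular":[0,0,75],"hand":0},
  {"linear":[-22.7,61.8,3],"angular":[0,0,75],"hand":0},
  {"linear":[-22.7,61.8,3],"angular":[0,0,75],"hand":0},
  {"linear":[-22.7,61.8,3],"angular":[0,0,75],"hand":0},
  {"linear":[-22.7,61.8,3],"angular":[0,0,75],"hand":0},
  {"linear":[-22.7,61.8,3],"angular":[0,0,75],"hand":0},
  {"linear":[-22.7,61.8,3],"angular":[0,0,75],"hand":0},
  {"linear":[-22.7,61.8,3],"angular":[0,0,75],"hand":0},
  {"linear":[-22.7,61.8,3],"angular":[0,0,75],"hand":0},
  {"linear":[-22.7,61.8,3],"angular":[0,0,75],"hand":0},
  {"linear":[-22.7,61.8,3],"angular":[0,0,75],"hand":0},
  {"linear":[-22.7,61.8,3],"angular":[0,0,75],"hand":0},
  {"linear":[-22.7,61.8,3],"angular":[0,0,75],"hand":0},
  {"linear":[-22.7,61.8,3],"angular":[0,0,75],"hand":0},
  {"linear":[-22.7,61.8,3],"angular":[0,0,75],"hand":0},
  {"linear":[-22.7,61.8,3],"angular":[0,0,75],"hand":0},
  {"linear":[-22.7,61.8,3],"angular":[0,0,75],"hand":0},
  {"linear":[-22.7,61.8,3],"angular":[0,0,75],"hand":0},
  {"linear":[-22.7,61.8,3],"angular":[0,0,75],"hand":0},
  {"linear":[-22.7,61.8,3],"angular":[0,0,75],"hand":0},
])

```text
t: 2.1
position: [0.6854, 0.0136, 0.1801]
orientation: [0.001, 0.997, -0.083, -0.0]
wrist_force: [0.7, -0.3, -0.2]
grip_width: 0.0001
```

Run:
```python
from h import *
o=observe();print(o['t'],o['position'],o['orientation'],o['qpos'].round(2),o['wrist_force'])
w=save('wrist','w1.png');d=save('side','d2.png')
for p in [(377,180),(415,193),(380,158),(425,168)]: print(ray('scene',p,.1),ray('scene',p,.15))
for z in(.111,.117): print(proj('wrist',[.686,.013,z]),proj('side',[o['position'][0],o['position'][1],.117]))
```

```text
2.1 [0.68535755 0.01358876 0.18007008] [ 9.59943283e-04  9.96518278e-01 -8.33690207e-02 -7.71544645e-05] [-0.08  0.49  0.57  1.65 -0.    1.66] [ 0.71887615 -0.2955281  -0.24649735]
[0.78475359 0.08606407 0.1       ] [0.73664126 0.05441921 0.15      ]
[ 0.80680963 -0.02000961  0.1       ] [ 0.75757631 -0.04626329  0.15      ]
[0.86445598 0.13487718 0.1       ] [0.8122928 0.1007514 0.15     ]
[0.907964   0.01559846 0.1       ] [ 0.85358952 -0.012465    0.15      ]
[[316.65265619 244.38897057]] [[251.86729622 188.64576344]]
[[316.66042267 246.84945154]] [[251.86729622 188.64576344]]
```

View pics/w1.png

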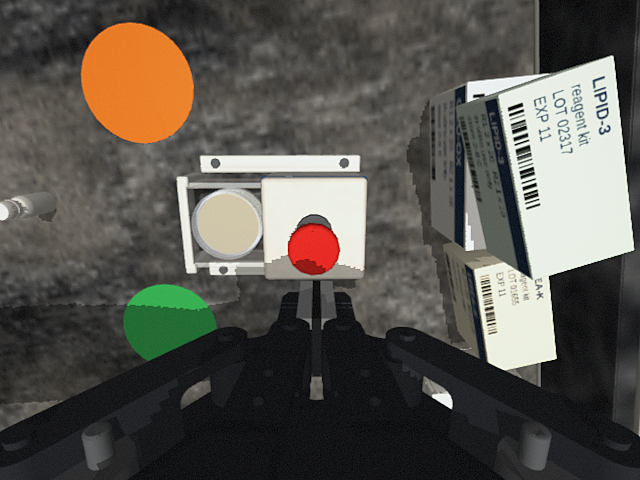

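View pics/d2.png

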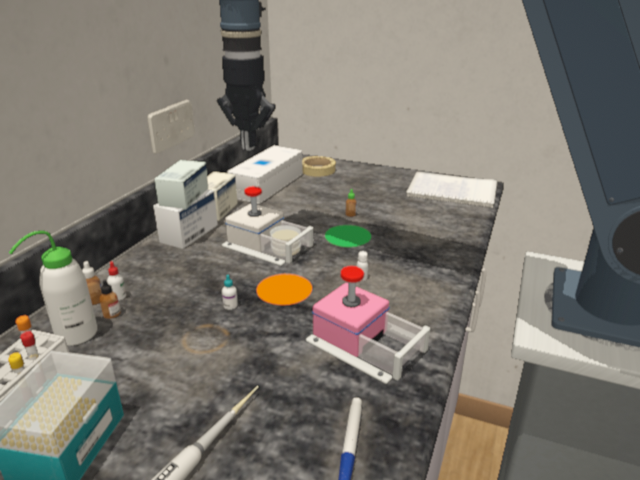

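The wrist view has the cap at (313,249) against a predicted (317,247), so I'm within 2 mm. The dispenser is parallel to the tool axes and the boxes are clear of the hand. Pressing slowly now.

>>> drive_tool([
  {"linear":[0,0,3],"hand":0},
  {"linear":[0,0,5.5],"hand":0},
  {"linear":[0,0,6.2],"hand":0},
  {"linear":[0,0,6.5],"hand":0},
  {"linear":[0,0,6.8],"hand":0},
  {"linear":[0,0,7.1],"hand":0},
  {"linear":[0,0,7.4],"hand":0},
  {"linear":[0,0,7.7],"hand":0},
  {"linear":[0,0,8.0],"hand":0},
  {"linear":[0,0,8.3],"hand":0},
  {"linear":[0,0,8.6],"hand":0},
  {"linear":[0,0,8.9],"hand":0},
  {"linear":[0,0,9.2],"hand":0},
  {"linear":[0,0,9.5],"hand":0},
  {"linear":[0,0,9.8],"hand":0},
  {"linear":[0,0,10.0],"hand":0},
  {"linear":[0,0,10.1],"hand":0},
  {"linear":[0,0,10.1],"hand":0},
  {"linear":[0,0,10.1],"hand":0},
])

```text
invalid input
```

>>> drive_tool([
  {"linear":[0,0,3],"angular":[0,0,0],"hand":0},
  {"linear":[0,0,5.5],"angular":[0,0,0],"hand":0},
  {"linear":[0,0,6.2],"angular":[0,0,0],"hand":0},
  {"linear":[0,0,6.5],"angular":[0,0,0],"hand":0},
  {"linear":[0,0,6.8],"angular":[0,0,0],"hand":0},
  {"linear":[0,0,7.1],"angular":[0,0,0],"hand":0},
  {"linear":[0,0,7.4],"angular":[0,0,0],"hand":0},
  {"linear":[0,0,7.7],"angular":[0,0,0],"hand":0},
  {"linear":[0,0,8.0],"angular":[0,0,0],"hand":0},
  {"linear":[0,0,8.3],"angular":[0,0,0],"hand":0},
  {"linear":[0,0,8.6],"angular":[0,0,0],"hand":0},
  {"linear":[0,0,8.9],"angular":[0,0,0],"hand":0},
  {"linear":[0,0,9.2],"angular":[0,0,0],"hand":0},
  {"linear":[0,0,9.5],"angular":[0,0,0],"hand":0},
  {"linear":[0,0,9.8],"angular":[0,0,0],"hand":0},
  {"linear":[0,0,10.0],"angular":[0,0,0],"hand":0},
  {"linear":[0,0,10.1],"angular":[0,0,0],"hand":0},
  {"linear":[0,0,10.1],"angular":[0,0,0],"hand":0},
  {"linear":[0,0,10.1],"angular":[0,0,0],"hand":0},
])

```text
t: 4.1
position: [0.6855, 0.0131, 0.0785]
orientation: [0.001, 0.996, -0.084, -0.0]
wrist_force: [-1.2, 0.2, 3.9]
grip_width: -0.0002
```

>>> drive_tool([
  {"linear":[0,0,0.1],"angular":[0,0,0],"hand":0},
  {"linear":[0,0,0.2],"angular":[0,0,0],"hand":0},
  {"linear":[0,0,0.2],"angular":[0,0,0],"hand":0},
])

```text
t: 4.4
position: [0.6855, 0.013, 0.0764]
orientation: [0.001, 0.996, -0.084, -0.0]
wrist_force: [-0.3, 0.5, 3.3]
grip_width: -0.0001
```

Run:
```python
from h import *
o=observe();print(o['t'],o['position'],o['wrist_force']);w=save('wrist','w2.png')
print(proj('wrist',[.531,.037,.013]))
```

```text
4.4 [0.6854614  0.01303003 0.07636825] [-0.27123051  0.53912618  3.29606708]
[[ 81.98923442 249.41933015]]
```

View pics/w2.png

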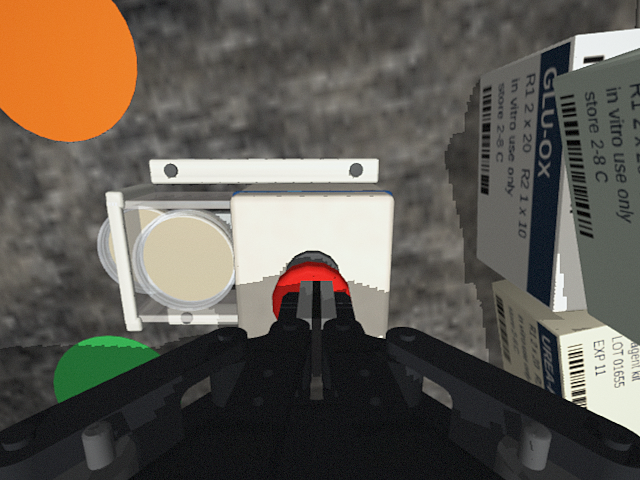

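Run:
```python
from h import *
p=observe()['position']
print('tcp',proj('wrist',p))
t=np.linspace(0,2*np.pi,60)
for z in (.075,.08,.09,.10,.105):
    q=proj('wrist',np.c_[.6855+.018*np.cos(t),.013+.018*np.sin(t),0*t+z]); print(z,q.min(0),q.max(0))
o=np.array([.605,.0245]);d=np.array([.986,-.165])
for x in(0,-.02,-.035,-.05,-.075):
    c=o+d*x; q=proj('wrist',np.c_[c[0]+.031*np.cos(t),c[1]+.031*np.sin(t),0*t+.012]);print(x,q.min(0),q.max(0))
for p in [(.039),(.013)]: 
    q=proj('wrist',np.c_[o[0]+.031*np.cos(t),o[1]+.031*np.sin(t),0*t+p]);print('stack',p,q.min(0),q.max(0))
```

```text
tcp [[315.65027539 282.07199415]]
0.075 [279.57120604 246.37769305] [351.83761238 314.00226994]
0.08 [278.53972756 249.32697346] [352.83578554 318.64217338]
0.09 [276.29280161 255.76739919] [355.01054363 328.72650099]
0.1 [273.76182172 263.04814538] [357.4608611  340.04802777]
0.105 [272.37242948 267.0567661 ] [358.8062567  346.24614193]
0 [148.20384565 203.15796466] [240.98094302 291.81775625]
-0.02 [118.32973104 203.20525831] [211.23838969 291.85365968]
-0.035 [ 95.88495239 203.24072234] [188.93523996 291.88058285]
-0.05 [ 73.40578208 203.27618106] [166.68812064 291.90750225]
-0.075 [ 35.94778443 203.3352671 ] [129.66180505 291.95235953]
stack 0.039 [127.47282852 210.69289976] [231.73872434 309.29110265]
stack 0.013 [147.51752195 203.40647141] [240.67479737 292.39871291]
```

Run:
```python
from h import *
d=save('side','d3.png')[:,:,::-1];w=cv2.imread('pics/w2.png')
s=save('scene','s3.png')[:,:,::-1]
a=cv2.resize(w[230:360,250:380],(400,400),interpolation=2);b=cv2.resize(d[150:280,210:340],(400,400),interpolation=2)
cv2.imwrite('pics/c2.png',np.hstack([a,b])); print(observe()['wrist_force'],observe()['position'])
```

```text
[-1.25332513 -0.29235449  3.10382264] [0.68546296 0.01304795 0.07637464]
```

View pics/c2.png

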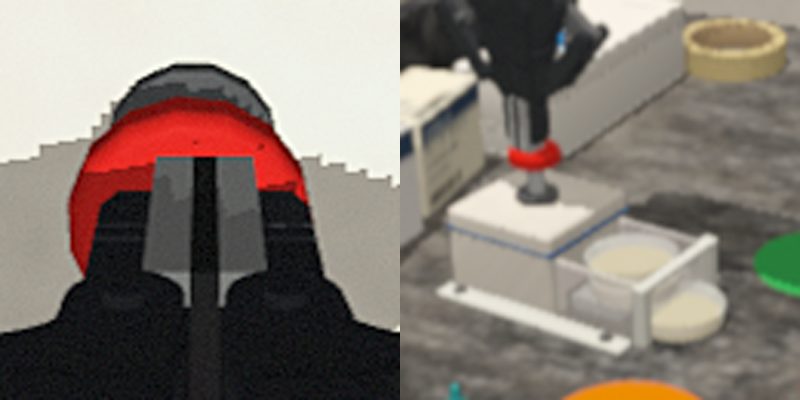

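Run:
```python
from h import *
for z in(.117,.111,.1,.09,.08,.0764,.07,.06): print(z,proj('side',[.6855,.013,z]),proj('scene',[.6855,.013,z]))
R=((0,170,80),(6,255,255))
for n,b in(('d1',(235,180,270,215)),('d3',(235,180,270,215)),('s1',(362,195,395,235)),('s3',(362,195,395,235))):
    im=cv2.cvtColor(cv2.imread(f'pics/{n}.png'),cv2.COLOR_BGR2HSV)[b[1]:b[3],b[0]:b[2]]
    ys,xs=np.nonzero(cv2.inRange(im,*R)); print(n,xs.min()+b[0],xs.max()+b[0],ys.min()+b[1],ys.max()+b[1],len(xs))
```

```text
0.117 [[251.94658628 188.53011978]] [[377.25374541 207.46949399]]
0.111 [[252.12251779 191.27366356]] [[377.09577256 209.19845256]]
0.1 [[252.44272141 196.26704221]] [[376.80871965 212.34014808]]
0.09 [[252.73122071 200.76601154]] [[376.55060151 215.16516239]]
0.08 [[253.01728106 205.22694699]] [[376.29514404 217.96105664]]
0.0764 [[253.11967168 206.8236658 ]] [[376.20382277 218.96053653]]
0.07 [[253.30093326 209.65032885]] [[376.04230631 220.72827877]]
0.06 [[253.5822076  214.03662933]] [[375.79204822 223.46726759]]
d1 245 260 187 195 118
d3 246 261 196 204 87
s1 371 383 205 213 87
s3 372 381 213 219 32
```

The side view shows the dish about half out. The cap has only moved about 20 mm, so the fingertips' contact sits about 20 mm above the reported TCP. I'll keep pressing slowly and watch the force for the stop.

>>> drive_tool([
  {"linear":[0,0,0.3],"angular":[0,0,0],"hand":0},
  {"linear":[0,0,0.6],"angular":[0,0,0],"hand":0},
  {"linear":[0,0,0.9],"angular":[0,0,0],"hand":0},
  {"linear":[0,0,1.2],"angular":[0,0,0],"hand":0},
  {"linear":[0,0,1.4],"angular":[0,0,0],"hand":0},
  {"linear":[0,0,1.4],"angular":[0,0,0],"hand":0},
])

```text
t: 5.15
position: [0.6855, 0.0131, 0.0622]
orientation: [0.001, 0.996, -0.084, -0.0]
wrist_force: [-1.4, 0.8, 4.8]
grip_width: 0.0001
```

>>> drive_tool([
  {"linear":[0,0,0.15],"angular":[0,0,0],"hand":0},
  {"linear":[0,0,0.3],"angular":[0,0,0],"hand":0},
  {"linear":[0,0,0.3],"angular":[0,0,0],"hand":0},
])

```text
t: 5.45
position: [0.6855, 0.0131, 0.0593]
orientation: [0.001, 0.996, -0.084, -0.0]
wrist_force: [-0.5, -0.3, 4.6]
grip_width: -0.0
```

Run:
```python
from h import *
o=observe();print(o['t'],o['position'],o['wrist_force'],o['orientation']);w=save('wrist','w3.png');save('side','d4.png')
R=((0,170,80),(6,255,255))
for n,b in(('d4',(235,180,270,225)),):
    im=cv2.cvtColor(cv2.imread(f'pics/{n}.png'),cv2.COLOR_BGR2HSV)[b[1]:b[3],b[0]:b[2]]
    ys,xs=np.nonzero(cv2.inRange(im,*R)); print(n,xs.min()+b[0],xs.max()+b[0],ys.min()+b[1],ys.max()+b[1],len(xs))
```

```text
5.45 [0.68549038 0.01307366 0.05928092] [-0.50016188 -0.31573887  4.64734775] [ 8.87195513e-04  9.96499189e-01 -8.35974524e-02 -2.10920756e-04]
d4 246 261 204 212 97
```

>>> drive_tool([
  {"linear":[0,0,0.1],"angular":[0,0,0],"hand":0},
  {"linear":[0,0,0.2],"angular":[0,0,0],"hand":0},
  {"linear":[0,0,0.2],"angular":[0,0,0],"hand":0},
])

```text
t: 5.85
position: [0.6855, 0.0131, 0.0579]
orientation: [0.001, 0.996, -0.084, -0.0]
wrist_force: [-2.4, -0.4, 6.3]
grip_width: 0.0
```

>>> drive_tool([
  {"linear":[0,0,0.1],"angular":[0,0,0],"hand":0},
  {"linear":[0,0,0.2],"angular":[0,0,0],"hand":0},
  {"linear":[0,0,0.2],"angular":[0,0,0],"hand":0},
])

```text
t: 6.15
position: [0.6856, 0.013, 0.0579]
orientation: [0.001, 0.997, -0.084, 0.0]
wrist_force: [-4.8, 0.1, 10.4]
grip_width: -0.0
```

The hard stop is reached: z holds at 0.058 while the force rises. Next I'll raise the arm and check the dish.

>>> drive_tool([
  {"linear":[0,0,0],"angular":[0,0,0],"hand":0},
  {"linear":[0,0,-0.4],"angular":[0,0,0],"hand":0},
  {"linear":[0,0,-0.8],"angular":[0,0,0],"hand":0},
  {"linear":[0,0,-1.2],"angular":[0,0,0],"hand":0},
  {"linear":[0,0,-1.6],"angular":[0,0,0],"hand":0},
  {"linear":[0,0,-2],"angular":[0,0,0],"hand":0},
  {"linear":[0,0,-2.4],"angular":[0,0,0],"hand":0},
  {"linear":[0,0,-2.8],"angular":[0,0,0],"hand":0},
  {"linear":[0,0,-3.2],"angular":[0,0,0],"hand":0},
  {"linear":[0,0,-3.6],"angular":[0,0,0],"hand":0},
  {"linear":[0,0,-4.0],"angular":[0,0,0],"hand":0},
  {"linear":[0,0,-6],"angular":[0,0,0],"hand":0},
  {"linear":[0,0,-9],"angular":[0,0,0],"hand":0},
  {"linear":[0,0,-12],"angular":[0,0,0],"hand":0.25},
  {"linear":[0,0,-14],"angular":[0,0,0],"hand":0.25},
  {"linear":[0,0,-14],"angular":[0,0,0],"hand":0.25},
])

```text
t: 7.75
position: [0.6875, 0.0132, 0.2022]
orientation: [0.001, 0.996, -0.084, 0.004]
wrist_force: [-0.1, 0.3, 0.3]
grip_width: 0.0212
```

Run:
```python
from h import *
o=observe();print(o['t'],o['position'],o['wrist_force'],o['grip_width']);w=save('wrist','w4.png');d=save('side','d5.png')
wb=cv2.imread('pics/w4.png')
t=np.linspace(0,2*np.pi,40)
def C(x,y,r,z,c): cv2.polylines(wb,[proj('wrist',np.c_[x+r*np.cos(t),y+r*np.sin(t),0*t+z]).astype(np.int32)],True,c,1)
C(.510,-.080,.05,0,(255,0,255)); C(.531,.037,.031,.012,(255,255,0))
cv2.imwrite('pics/c3.png',wb)
```

```text
7.75 [0.68746747 0.01323403 0.20220236] [-0.10944372  0.30065021  0.26020541] 0.021211047208871125
```

View pics/c3.png

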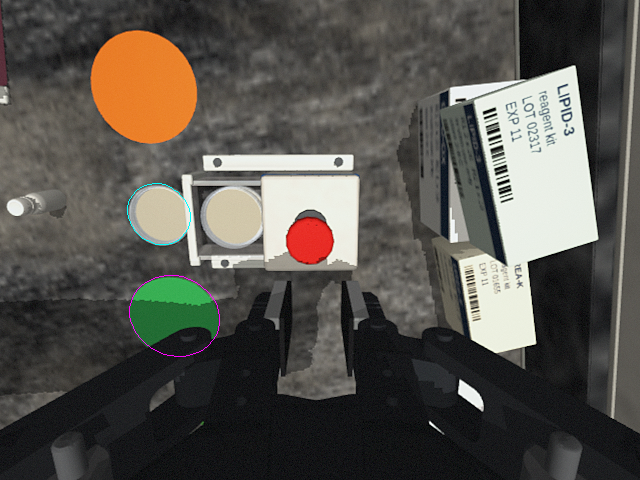

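The overlay agrees: the dish is at (0.531, 0.037), pixel (160,214), the green disc fits, two dishes are left in the magazine and the plunger is up. Moving behind the dish.

>>> drive_tool([
  {"linear":[-5,-1.7,0],"angular":[0,0,0],"hand":0.25},
  {"linear":[-9.5,-3.2,0],"angular":[0,0,0],"hand":0.25},
  {"linear":[-13,-4.5,0],"angular":[0,0,0],"hand":0.25},
  {"linear":[-16.1,-5.2,0],"angular":[0,0,0],"hand":0.25},
  {"linear":[-16.1,-5.2,3],"angular":[0,0,0],"hand":0.25},
  {"linear":[-16.1,-5.2,7],"angular":[0,0,0],"hand":0.25},
  {"linear":[-16.1,-5.2,11],"angular":[0,0,0],"hand":0.25},
  {"linear":[-16.1,-5.2,14],"angular":[0,0,0],"hand":0.25},
  {"linear":[-16.1,-5.2,17],"angular":[0,0,0],"hand":0.25},
  {"linear":[-16.1,-5.2,18.5],"angular":[0,0,0],"hand":0.25},
  {"linear":[-16.1,-5.2,18.5],"angular":[0,0,0],"hand":0.25},
])

```text
t: 8.95
position: [0.5315, 0.0909, 0.0075]
orientation: [0.001, 0.996, -0.084, -0.004]
wrist_force: [0.3, 1.1, 0.6]
grip_width: 0.0216
```

Run:
```python
from h import *
o=observe();print(o['t'],o['position'],o['wrist_force'],o['grip_width']);save('wrist','w5.png');save('side','d6.png')
a=cv2.imread('pics/w5.png');b=cv2.imread('pics/d6.png')[150:310,240:400]
cv2.imwrite('pics/c4.png',np.hstack([cv2.resize(a,(400,300)),cv2.resize(b,(400,400),interpolation=2)[:300]*0+cv2.resize(b,(400,300),interpolation=2)]))
```

```text
8.95 [0.53147979 0.09086978 0.00746925] [0.26800521 1.14934626 0.64196458] 0.021560344105223048
```

View pics/c4.png

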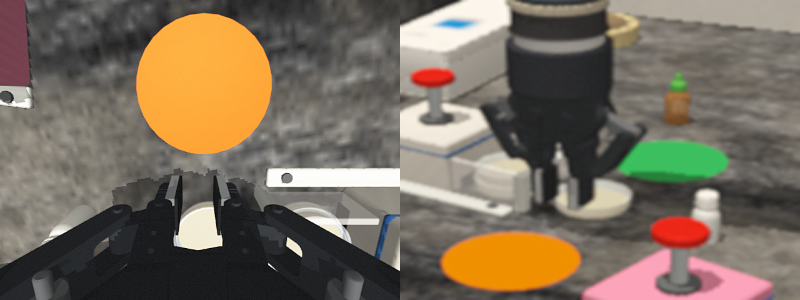

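Run:
```python
from h import *
o=observe()['position']
def c(p): p=np.atleast_2d(p); return np.c_[400+(p[:,0]-240)*2.5,(p[:,1]-150)*1.875].round()
u=np.array([.165,.986]);d=np.array([.986,-.165])
for z in(0,.008,.02,.03):
  print(z,[c(proj('side',[*(o[:2]+d*s+u*.011*k),z])).tolist() for s,k in((-.0105,1),(-.025,1),(.0105,1),(.025,1))], (proj('wrist',[*(o[:2]+u*.011),z])*.625).round())
t=np.linspace(0,2*np.pi,60);q=c(proj('side',np.c_[.531+.031*np.cos(t),.037+.031*np.sin(t),0*t+.012]));print(q.min(0),q.max(0))
```

```text
0 [[[567.0, 236.0]], [[583.0, 240.0]], [[543.0, 230.0]], [[528.0, 226.0]]] [[197. 158.]]
0.008 [[[567.0, 229.0]], [[583.0, 233.0]], [[543.0, 223.0]], [[527.0, 220.0]]] [[197. 161.]]
0.02 [[[566.0, 219.0]], [[583.0, 223.0]], [[543.0, 213.0]], [[527.0, 209.0]]] [[197. 166.]]
0.03 [[[566.0, 210.0]], [[583.0, 214.0]], [[543.0, 205.0]], [[527.0, 201.0]]] [[197. 171.]]
[556. 180.] [635. 209.]
```

Projection puts the actual tips about 30 mm up, which matches the 21 mm offset. I'll lower in small steps and shift +6 mm to centre on the dish.

>>> drive_tool([
  {"linear":[0.3,0,0.6],"angular":[0,0,0],"hand":0.25},
  {"linear":[0.6,0,1.2],"angular":[0,0,0],"hand":0.25},
  {"linear":[0.6,0,1.7],"angular":[0,0,0],"hand":0.25},
  {"linear":[0.6,0,2.0],"angular":[0,0,0],"hand":0.25},
  {"linear":[0.6,0,2.0],"angular":[0,0,0],"hand":0.25},
  {"linear":[0.6,0,2.0],"angular":[0,0,0],"hand":0.25},
])

```text
t: 9.65
position: [0.5414, 0.09, -0.008]
orientation: [0.001, 0.997, -0.084, 0.0]
wrist_force: [-0.3, 0.5, 0.2]
grip_width: 0.0212
```

>>> drive_tool([
  {"linear":[0,0,0.2],"angular":[0,0,0],"hand":0.25},
  {"linear":[0,0,0.2],"angular":[0,0,0],"hand":0.25},
])

```text
t: 9.85
position: [0.5413, 0.09, -0.0101]
orientation: [0.001, 0.997, -0.084, 0.0]
wrist_force: [0.4, -0.4, -0.1]
grip_width: 0.0211
```

Run:
```python
from h import *
o=observe();print(o['t'],o['position'],o['wrist_force'],o['grip_width'])
```

```text
9.85 [ 0.5412729   0.0900109  -0.01010924] [ 0.43035855 -0.38701684 -0.14853078] 0.021137493181643863
```

>>> drive_tool([
  {"linear":[-0.1,0,0.2],"angular":[0,0,0],"hand":0.25},
  {"linear":[-0.2,0,0.4],"angular":[0,0,0],"hand":0.25},
  {"linear":[-0.2,0,0.6],"angular":[0,0,0],"hand":0.25},
  {"linear":[-0.2,0,0.6],"angular":[0,0,0],"hand":0.25},
  {"linear":[-0.2,0,0.6],"angular":[0,0,0],"hand":0.25},
])

```text
t: 10.35
position: [0.5392, 0.0904, -0.0162]
orientation: [0.001, 0.997, -0.084, -0.0]
wrist_force: [-0.9, 0.1, 0.1]
grip_width: 0.0215
```

Run:
```python
from h import *
o=observe();print(o['t'],o['position'],o['wrist_force'],o['grip_width'])
```

```text
10.35 [ 0.53916836  0.09036434 -0.01624306] [-0.87749335  0.14108549  0.05660634] 0.02154629693996668
```

>>> drive_tool([
  {"linear":[0,0.4,0],"angular":[0,0,0],"hand":0.25},
  {"linear":[0,0.8,0],"angular":[0,0,0],"hand":0.25},
  {"linear":[0,1.1,0],"angular":[0,0,0],"hand":0.25},
  {"linear":[0,1.4,0],"angular":[0,0,0],"hand":0.25},
  {"linear":[0,1.7,0],"angular":[0,0,0],"hand":0.25},
  {"linear":[0,2.0,0],"angular":[0,0,0],"hand":0.25},
  {"linear":[0,2.3,0],"angular":[0,0,0],"hand":0.25},
  {"linear":[0,2.6,0],"angular":[0,0,0],"hand":0.25},
  {"linear":[0,2.9,0],"angular":[0,0,0],"hand":0.25},
  {"linear":[0,3.2,0],"angular":[0,0,0],"hand":0.25},
  {"linear":[0,3.5,0],"angular":[0,0,0],"hand":0.25},
  {"linear":[0,3.8,0],"angular":[0,0,0],"hand":0.25},
  {"linear":[0,4.1,0],"angular":[0,0,0],"hand":0.25},
  {"linear":[0,4.4,0],"angular":[0,0,0],"hand":0.25},
  {"linear":[0,4.7,0],"angular":[0,0,0],"hand":0.25},
  {"linear":[0,5.0,0],"angular":[0,0,0],"hand":0.25},
  {"linear":[0,5.0,0],"angular":[0,0,0],"hand":0.25},
])

```text
t: 12.05
position: [0.5308, 0.0406, -0.0162]
orientation: [0.001, 0.996, -0.084, -0.0]
wrist_force: [-0.5, 0.8, -0.6]
grip_width: 0.0211
```

Run:
```python
from h import *
o=observe();print(o['t'],o['position'],o['wrist_force'],o['grip_width'])
save('side','d7.png');save('scene','s7.png')
t=np.linspace(0,2*np.pi,60);c=o['position'][:2]-.040*np.array([.165,.986]);print('pred dish',c)
b=cv2.imread('pics/d7.png');a=cv2.imread('pics/s7.png')
for im,n in((a,'scene'),(b,'side')): cv2.polylines(im,[(proj(n,np.c_[c[0]+.031*np.cos(t),c[1]+.031*np.sin(t),0*t+.012])).round().astype(np.int32)],True,(255,0,255),1)
cv2.imwrite('pics/c5.png',np.hstack([cv2.resize(a[200:340,300:440],(400,400),interpolation=2),cv2.resize(b[160:290,250:380],(400,400),interpolation=2)]))
```

```text
12.05 [ 0.53080707  0.04062479 -0.01615199] [-0.50226035  0.81514998 -0.62012104] 0.021061199196978325
pred dish [0.52420707 0.00118479]
```

View pics/c5.png

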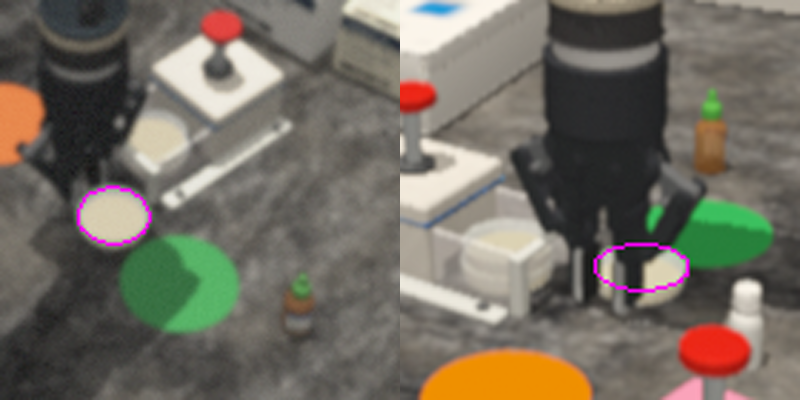

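The dish (scene crop (113,217)) is moving ahead of the fingers as predicted and the bottles are clear. It needs 8.2 cm more, straight on.

>>> drive_tool([
  {"linear":[0,0.4,0],"angular":[0,0,0],"hand":0.25},
  {"linear":[0,0.9,0],"angular":[0,0,0],"hand":0.25},
  {"linear":[0,1.4,0],"angular":[0,0,0],"hand":0.25},
  {"linear":[0,1.9,0],"angular":[0,0,0],"hand":0.25},
  {"linear":[0,2.4,0],"angular":[0,0,0],"hand":0.25},
  {"linear":[0,2.9,0],"angular":[0,0,0],"hand":0.25},
  {"linear":[0,3.4,0],"angular":[0,0,0],"hand":0.25},
  {"linear":[0,3.9,0],"angular":[0,0,0],"hand":0.25},
  {"linear":[0,4.4,0],"angular":[0,0,0],"hand":0.25},
  {"linear":[0,4.9,0],"angular":[0,0,0],"hand":0.25},
  {"linear":[0,5.4,0],"angular":[0,0,0],"hand":0.25},
  {"linear":[0,5.9,0],"angular":[0,0,0],"hand":0.25},
  {"linear":[0,6.4,0],"angular":[0,0,0],"hand":0.25},
  {"linear":[0,6.9,0],"angular":[0,0,0],"hand":0.25},
  {"linear":[0,7.3,0],"angular":[0,0,0],"hand":0.25},
  {"linear":[0,7.6,0],"angular":[0,0,0],"hand":0.25},
  {"linear":[0,7.9,0],"angular":[0,0,0],"hand":0.25},
  {"linear":[0,8.1,0],"angular":[0,0,0],"hand":0.25},
  {"linear":[0,8.2,0],"angular":[0,0,0],"hand":0.25},
  {"linear":[0,8.2,0],"angular":[0,0,0],"hand":0.25},
])

```text
t: 14.15
position: [0.5172, -0.04, -0.016]
orientation: [0.001, 0.996, -0.084, -0.0]
wrist_force: [0.1, 0.3, -0.6]
grip_width: 0.0211
```

>>> drive_tool([
  {"linear":[0,-0.3,0],"angular":[0,0,0],"hand":0.25},
  {"linear":[0,-1.0,0],"angular":[0,0,0],"hand":0.25},
  {"linear":[0,-2.0,0],"angular":[0,0,0],"hand":0.25},
  {"linear":[0,-2.5,-1],"angular":[0,0,0],"hand":0.25},
  {"linear":[0,-2.5,-4],"angular":[0,0,0],"hand":0.25},
  {"linear":[0,-2.5,-8],"angular":[0,0,0],"hand":0.25},
  {"linear":[0,-2.5,-12],"angular":[0,0,0],"hand":0.25},
  {"linear":[0,-2.5,-16],"angular":[0,0,0],"hand":0.25},
  {"linear":[0,-3,-20],"angular":[0,0,0],"hand":0.25},
  {"linear":[0,-5,-22],"angular":[0,0,0],"hand":0.25},
  {"linear":[0,-8,-22],"angular":[0,0,0],"hand":0.25},
  {"linear":[0,-12,-22],"angular":[0,0,0],"hand":0.25},
  {"linear":[0,-16,-22],"angular":[0,0,0],"hand":0.25},
  {"linear":[0,-20,-22],"angular":[0,0,0],"hand":0.25},
  {"linear":[0,-20,-22],"angular":[0,0,0],"hand":0.25},
  {"linear":[0,-20,-22],"angular":[0,0,0],"hand":0.25},
  {"linear":[0,-20,-22],"angular":[0,0,0],"hand":0.25},
])

```text
t: 15.85
position: [0.5505, 0.1573, 0.2041]
orientation: [0.001, 0.996, -0.084, 0.0]
wrist_force: [-0.2, 0.3, -0.2]
grip_width: 0.0212
```

Run:
```python
from h import *
o=observe();print(o['t'],o['position'],o['wrist_force'])
save('side','d8.png');save('scene','s8.png')
b=cv2.imread('pics/d8.png');a=cv2.imread('pics/s8.png')
for im,cam,bx in((a,'scene',(335,275,390,325)),(b,'side',(315,215,385,258))):
    m=cv2.inRange(cv2.cvtColor(im,cv2.COLOR_BGR2HSV),(10,15,110),(40,130,255))[bx[1]:bx[3],bx[0]:bx[2]]
    n=cv2.connectedComponentsWithStats(m);i=1+np.argmax(n[2][1:,4]);c=n[3][i]+bx[:2];print(cam,n[2][i],c,ray(cam,c,.010))
cv2.imwrite('pics/c6.png',np.hstack([cv2.resize(a[195:335,280:420],(400,400),interpolation=2),cv2.resize(b[170:330,215:375],(400,400),interpolation=2)]))
```

```text
15.85 [0.55046261 0.15734015 0.20408108] [-0.19874583  0.33076692 -0.15260304]
scene [ 15  12  24  20 366] [361.49453552 296.7704918 ] [ 0.5076646  -0.08087192  0.01      ]
side [  0   0  58  28 606] [336.55610561 222.6369637 ] [ 0.54762976 -0.10893834  0.01      ]
```

View pics/c6.png

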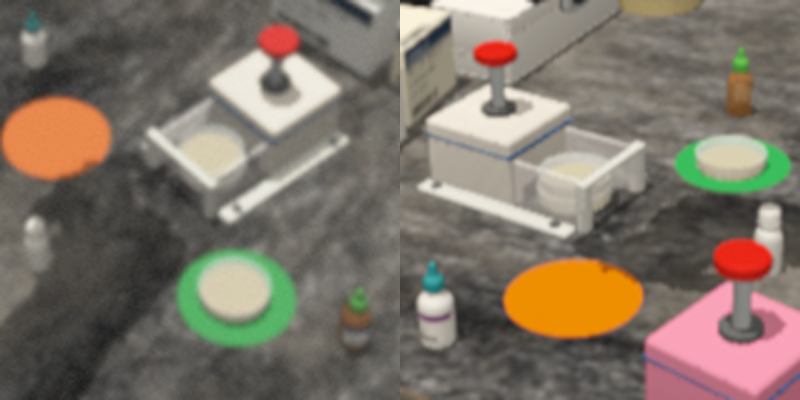

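The dish lies flat in the middle of the green disc, and scene projection puts it about 2 mm from the centre. The side view agrees by eye. Its colour mask caught the background, so I'm ignoring that number. The plunger is up, two dishes remain, the bottles are standing and the arm is clear.

```bash
python3 -c "
from plant import *
print(job_done())"
```

```text
the job is handed in; nothing more can be done
None
```

I pressed the plunger to its hard stop and one dish came out. After the plunger came back up, I pushed the dish about 12 cm onto the green disc with the two fingertips slightly open, then withdrew the arm and handed the job in at about 16 s. `job_done` gave no verdict.

**Last checks:**
- **Dish:** the scene camera puts it at (0.508, -0.081) against the disc centre at (0.510, -0.080), about 2 mm off. It lies flat and wholly on the green.
- **Rest of the scene:** by eye in both views, the plunger is up, two dishes remain in the magazine, and all three bottles stand where they were. I did not measure the bottles' positions or the remaining dishes' heights.
- **Arm:** it is clear of everything, with wrist force near zero.

**Disagreements:**
- **Fingertip height:** the fingertips were about 21 mm higher than the reported tool position. My first press therefore stopped about halfway, and I continued it down to the stop without releasing. I lowered the fingers by the same amount for the push.
- **Side camera position:** the automatic dish position from the last side picture, (0.548, -0.109), is wrong because the colour mask caught the background. The side picture itself shows the dish centred on the disc.

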